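Lock the feeding cup into the feeding station

ROBOT

A 7-joint arm with a two-finger parallel gripper is mounted at the origin on the work surface. World frame = base frame: x ahead of the robot, y to its left, z up, the work surface at z = 0. Lengths are in mm, angles in rad, forces in N, time in s.
With the tool pointing down it reaches from about 425 to 925 mm from the base axis. Payload 6.8 kg.
Tool frame: the origin (TCP) lies midway between the tips of the shut fingers; the grasp point (between the pads) lies 19 mm behind it (bot.pinch_z is the distance from the TCP to the grasp point, in mm); x points along the fingers, y is the direction in which the jaws open and shut, and the axes are right-handed (so a half turn about x gives the same grasp; the last joint's range is limited). The gripper opens to 88 mm and grips with 3 to 60 N. Pads are 20 mm wide; open, the fingers measure 115 mm over their backs; the gripper's body (75 mm by 178 mm) begins 61 mm behind the grasp point.
Start: joints at [-1.243, 0.477, 0.022, 1.555, -0.011, 1.109, -0.083], TCP at [284.94, 611.929, 222.664] pointing down, gripper open.
Joint ranges: [-2.96, 2.96], [-0.34, 2.1], [-1.41, 1.46], [0.24, 2.44], [-1.37, 4.51], [0.17, 1.92], [-2.96, 2.96]. Speed limits (rad/s): [2.39, 2.39, 3.14, 3.14, 3.14, 3.14, 3.14].

INTERFACE

Orientations are given as a rotation vector (axis times angle).
In Python, from workcell import bot gives the robot as it stands.
- The arm moves only by the tool move_arm, never from a script. Its argument "plan" is a list of rows, each a list of 5 numbers: the shift along the tool's x, y, z normalised to -1 to 1, where 1 is 0.5 m, then the turn about the tool's x normalised to -1 to 1, where 1 is 45 degrees, then the finger opening in mm, from 0 to 87.8. A call has 1 to 12 rows; each row is the pose to reach, as a shift and turn from the pose measured when the call began, along the tool's axes at that moment; what a row does not reach only later rows make up. A row lasts 1/10 s, in which the tool goes at most 50 mm and 8.59 degrees, less where a joint would pass 70% of its speed; a pose out of reach is approached as far as the arm can. A call with a number of a shift or a turn outside -1 to 1 is refused whole. A call with a gripper value outside its range is refused whole. The fingers move at their own pace and stop on an object; "squeeze" is the grip in N (left out, the last holds). Time passes only in rows, so rows that repeat a pose let the fingers close. It gives the time, the measured TCP pose, the force and the opening at its end, in the units of the state.
- bot.observe(): the state, without advancing time (a new reading comes with each control period).
- bot.grab_frame(name): name is "side" or "top" or "wrist"; returns (picture, depth): 480x640x3 uint8, red, green, blue; 480x640 float32, mm along the optical axis (not along the pixel's ray), 0 where there is no reading.
- bot.camera_params(name): a dict with "K" (3x3 intrinsics, pixels), "position" and "attitude" of the camera in the world; the wrist camera has in their place "hand_eye" (4x4, takes a point from camera to tool coordinates, whose origin is the TCP and whose axes are the tool frame's). Camera axes: x right, y up, looking along -z (the intrinsics and any distortion apply to the point x, -y, -z); pixel columns grow to the right and rows downward; lengths in mm; the calibration is good to about 2 mm. A picture is of the moment at which its call begins: read the wrist's pose just before it. camera_params takes no time and is no camera call.
- bot.close_job(): hands the job in, once; it reports no verdict.
The state is a dict: "time_s": time; "joint_positions": joint angles; "qvel": joint speeds; "effort": joint torques, N m; "eef_pos": TCP position; "tcp_rot": TCP orientation; "force": force on the tool from outside, world axes, zero at the start; "ft_torque": the same for the moment, N m; "width": opening from 0.0 (shut) to 1.0 (fully open).
Only numpy, scipy, OpenCV 4.12 (cv2) and the standard library are available. Lean on these libraries where they do the work, as an engineer would, in place of code of your own. Each camera call takes 0.05 s, during which the arm holds its last target.

TASK

Take the feeding cup that has the two side pins, lower it upright into the round collar of the clamped feeding station with its pins going down through the two slots, then twist it clockwise (seen from above) until it is drawn down tight against the stop, and let go. Leave the similar pot without pins where it stands.

Things in the scene. Friction and masses are not known exactly. Their poses are not given: they have to be found in the camera images.
- cup_grip (a point): Loose white feeding cup, about 0.12 kg, upright: round body 56 mm across, 32 tall; on top a bar handle 50 long, 12 thick, 32 to 66 above the underside; two 8 mm thick side pins in line with the handle, 86 over the tips, centre line 8 above the underside. Point: handle grip on the axis, 54 above the underside. x along handle and pins, z up. A half turn fits alike.
- collar: Grey ring, 106 mm across, 28 tall, opening 66, on the station's clear plate at the cabinet top's far edge. Origin on its axis, on the plate (10 above the cabinet top); z up. Two opposite slots, open above, take the pins: their line lies 70 degrees anticlockwise (from above) of x; pins pass within 15 degrees of it. Locked, handle and pins lie along x; the solid stop is 5 degrees beyond.
- seat_top (a point): Centre of the collar's round sprung rubber seat, 8 mm above the collar's origin at rest; yields up to 5 mm (2 to 5 N). A cup stood on it has its pins just below ramp level. Turned clockwise from the slots, ramps push the cup 3 mm down between 25 and 55 degrees of turn (let it follow down), then a flat ledge holds it, up to the stop at 75. Anticlockwise is blocked.
- pot_grip (a point): Similar white pot, same body and handle but no pins; it does not lock and stays where it is. Point: its handle's grip, 54 mm above its underside; x along the handle, z up.
Not all that is in view belongs to the job. Leave any purple look-alike of the part that bears cup_grip alone.

How it is judged (in metres and radians):
On the way:
1. the cup is down in the collar with its pins in the slots, not yet turned (horizontal distance between cup_grip and collar below 0.012 m and z of cup_grip in the frame of collar below 0.0645 m and angle between the x axis of cup_grip and the x axis of collar, either way round above 0.7 rad), for 0.05 s.
At the end, for the whole second after the job is handed in: The cup sits in the collar within 8 mm of its axis, upright within 7 degrees, its handle within 12 degrees of the collar's locked direction (x axis), drawn down by the ramps at least 1.5 mm onto the sprung seat, released and at rest (horizontal distance between cup_grip and collar below 0.008 m and z of cup_grip in the frame of collar between 0.052 and 0.0605 m and angle between the x axis of cup_grip and the x axis of collar, either way round below 0.21 rad and angle between cup_grip's own z axis and vertical below 0.12 rad and linear speed of cup below 0.02 m/s); the robot touches nothing.
It fails at once if the pot without pins is moved by more than 30 mm (distance of pot_grip from where it was at the start of the episode above 0.03 m).
It also fails if it takes over 38 s, if anything falls off the work surface, if the arm or the gripper's body presses on something with over 40 N, if the wrist force passes 120 N, or if a joint passes its speed limit or range.

## Working session

There is one attempt and no reset: what is moved stays moved. The work goes in short steps, Python scripts to look and compute and a tool call to move; the robot and the scene stay as the last step left them, time stands still between calls to the robot, and variables do not carry over. Pictures are saved under pics/ and viewed, and the job is handed in when it is done.

Besides the shell and the picture viewer there is one more tool, called after "Emit:" as name(argument=value, ...) on one line, values as JSON. move_arm: Moves the arm, as the interface text tells. Scaled input: -1 to 1 covers 0.5 m each way for a shift and 45 degrees each way for a turn. Its arguments: {"type":"object","properties":{"plan":{"type":"array","items":{"type":"array","items":{"type":"number"}}},"squeeze":{"type":"number"}},"required":["plan"]}

```bash
mkdir -p pics; ls
python3 - <<'E'
from workcell import bot
import cv2,numpy as np
print(bot.observe()); print(bot.pinch_z)
for n in ["side","top","wrist"]:
    p=bot.camera_params(n); print(n,p)
    im,d=bot.grab_frame(n); cv2.imwrite(f"pics/{n}0.png",im[:,:,::-1]); np.savez(f"{n}0.npz",im=im,d=d)
E
```

```text
pics
{'time_s': 0.0, 'joint_positions': array([-1.24310224,  0.47779759,  0.02231969,  1.5564466 , -0.01146295,
        1.10929658, -0.08309446]), 'qvel': array([-4.54347952e-04, -7.14587341e-05, -5.17297181e-04, -1.37415048e-03,
       -2.20372574e-03, -1.25956347e-03, -8.84769086e-04]), 'effort': array([-2.95314285e-04, -5.82861185e+01,  1.53460041e+00, -2.72605723e+01,
       -5.43346431e-02,  1.70497393e-02,  1.89401871e-04]), 'eef_pos': array([284.69589947, 611.35718261, 221.68508557]), 'tcp_rot': array([ 0.34031731,  1.54388503, -0.34317063]), 'force': array([ 0.32064966, -0.13783765,  0.16261135]), 'ft_torque': array([0.00092371, 0.02682256, 0.02227974]), 'width': 0.9988776521769356}
18.700000000000003
side {'K': array([[621.47467712,   0.        , 310.5518967 ],
       [  0.        , 621.47467712, 245.90672962],
       [  0.        ,   0.        ,   1.        ]]), 'position': array([  384.38860492, -1005.99145406,  1017.63020595]), 'attitude': array([ 0.83188698, -0.04067246, -0.1104641 ])}
top {'K': array([[620.08525724,   0.        , 310.11993492],
       [  0.        , 620.08525724, 232.09477331],
       [  0.        ,   0.        ,   1.        ]]), 'position': array([ 305.6754483 ,   52.51744031, 1523.65840852]), 'attitude': array([ 0.10540553, -0.12558269, -1.56683789])}
wrist {'K': array([[361.10494722,   0.        , 317.21842153],
       [  0.        , 361.10494722, 239.86777919],
       [  0.        ,   0.        ,   1.        ]]), 'hand_eye': array([[ 9.16705279e-04,  2.46914475e-01, -9.69036842e-01,
        -1.62751547e+02],
       [ 9.99999126e-01,  6.97359284e-04,  1.12368543e-03,
         5.17293737e-01],
       [ 9.53221035e-04, -9.69037025e-01, -2.46913620e-01,
        -6.78334277e+01],
       [ 0.00000000e+00,  0.00000000e+00,  0.00000000e+00,
         1.00000000e+00]])}
```

View pics/side0.png

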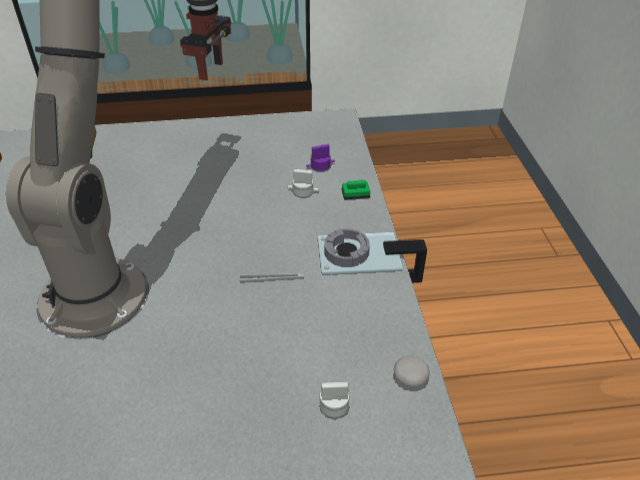

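View pics/top0.png

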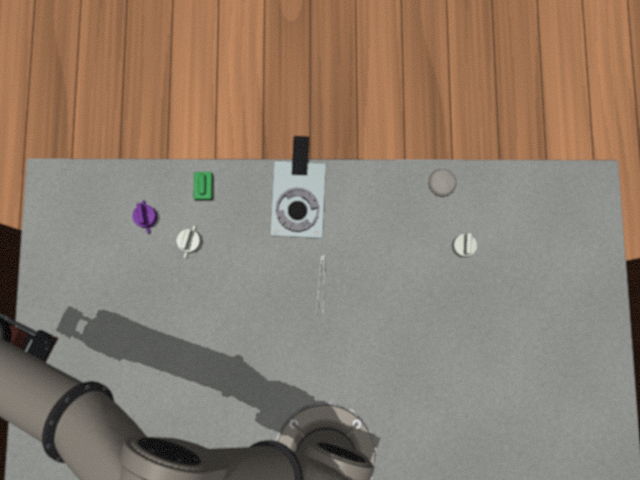

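View pics/wrist0.png

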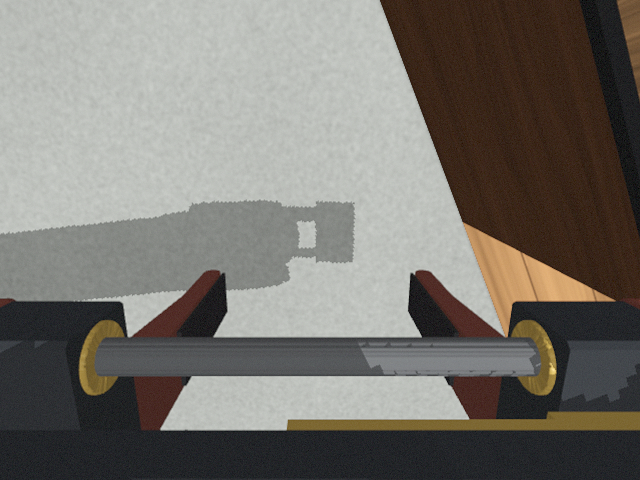

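The pinned white cup is at top px (188,240), with the purple look-alike at (145,216). The pinless pot is at (465,245) and the collar at (297,209). I'll zoom in and measure.

```bash
cat > h.py <<'E'
import numpy as np,cv2
from scipy.spatial.transform import Rotation as R
from workcell import bot
def cam(n,st=None):
    p=bot.camera_params(n);K=p["K"]
    if n=="wrist":
        st=st or bot.observe(); T=np.eye(4);T[:3,:3]=R.from_rotvec(st["tcp_rot"]).as_matrix();T[:3,3]=st["eef_pos"]
        M=T@p["hand_eye"]; return K,M[:3,3],M[:3,:3]
    return K,np.array(p["position"]),R.from_rotvec(p["attitude"]).as_matrix()
def ray(c,uv):
    K,o,A=c; uv=np.atleast_2d(uv).astype(float)
    d=np.c_[(uv[:,0]-K[0,2])/K[0,0],-(uv[:,1]-K[1,2])/K[1,1],-np.ones(len(uv))]
    return o,d@A.T
def onplane(c,uv,z):
    o,d=ray(c,uv); s=(z-o[2])/d[:,2]; return o+d*s[:,None]
def proj(c,P):
    K,o,A=c; q=(np.atleast_2d(P)-o)@A; return np.c_[K[0,2]+K[0,0]*q[:,0]/-q[:,2],K[1,2]-K[1,1]*q[:,1]/-q[:,2]]
E
python3 - <<'E'
from h import *
im=np.load("top0.npz")["im"][:,:,::-1]; s=np.load("side0.npz")["im"][:,:,::-1]
d=np.load("top0.npz")["d"]
a=cv2.resize(im[170:260,130:330],(800,360),interpolation=cv2.INTER_CUBIC)
b=cv2.resize(s[160:280,270:430],(800,600),interpolation=cv2.INTER_CUBIC)
cv2.imwrite("pics/z1.png",a);cv2.imwrite("pics/z2.png",b)
c=cam("top")
for n,uv,z in [("cup",(188,240),66),("pot",(465,245),66),("collar",(297,209),38),("purple",(145,216),66),("plate",(280,230),10)]:
    print(n,onplane(c,uv,z)[0].round(1),d[uv[1],uv[0]], "z from depth",(lambda o,dd:o+dd[0]*d[uv[1],uv[0]])(*ray(c,uv)).round(1))
E
```

```text
cup [502.2 322.7  66. ] 1477.645 z from depth [503.6 324.6  55.6]
pot [ 491.3 -334.4   66. ] 1487.5239 z from depth [ 493.  -338.    52.6]
collar [582.6  65.3  38. ] 1539.1637 z from depth [588.   65.6   9.2]
purple [559.6 426.3  66. ] 1498.9011 z from depth [563.9 432.6  41.6]
plate [535.1 107.4  10. ] 1535.2747 z from depth [535.8 107.5   4.9]
```

View pics/z1.png

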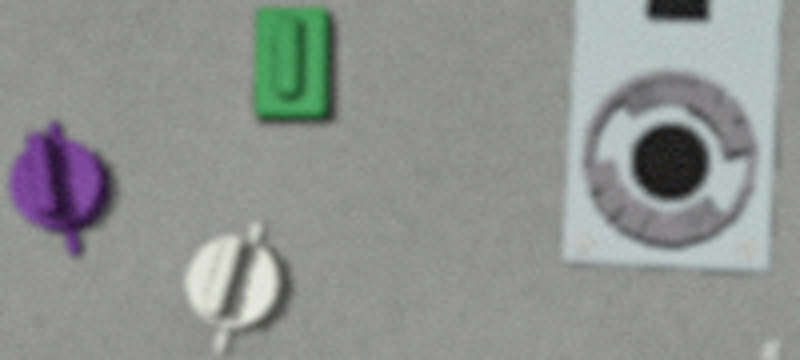

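View pics/z2.png

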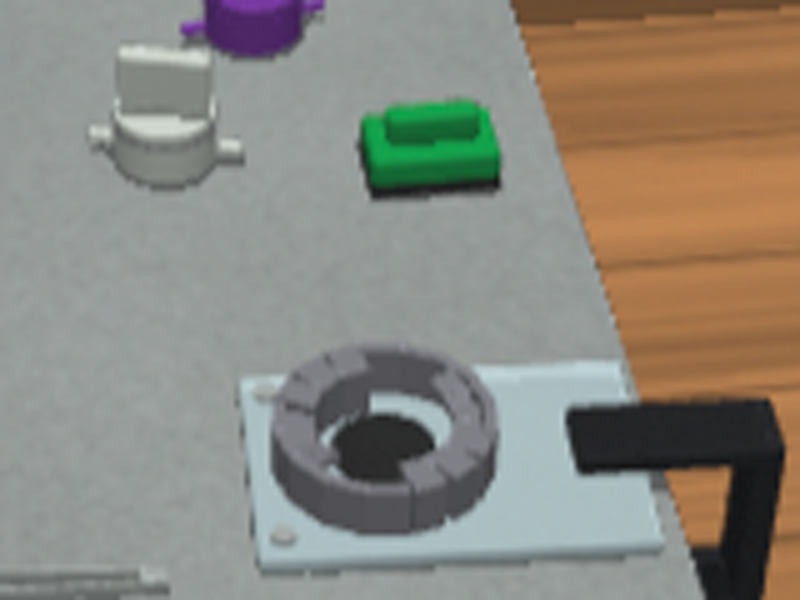

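The zoom shows the cup's pins running up-right to down-left along its handle. The collar's slots are at upper left and lower right of the ring. Next I'll get the numbers and plan a hover over the cup.

Run:
```python
from h import *
im=np.load("top0.npz")["im"]; c=cam("top")
st=bot.observe(); print(R.from_rotvec(st["tcp_rot"]).as_matrix().round(3), st["eef_pos"])
hsv=cv2.cvtColor(im,cv2.COLOR_RGB2HSV)
# white cup mask
for n,(u,v) in {"cup":(188,240),"pot":(465,245)}.items():
    sub=im[v-22:v+23,u-22:u+23].astype(int); m=(sub.min(2)>165).astype(np.uint8)
    ys,xs=np.nonzero(m); pts=np.c_[xs+u-22,ys+v-22]
    P=onplane(c,pts,25)[:,:2]; cen=P.mean(0); 
    r=np.linalg.norm(P-cen,axis=1); Q=P[r>32]-cen
    w,V=np.linalg.eigh(np.cov(P.T)); 
    print(n,len(P),cen.round(1),"ang far",[np.degrees(np.arctan2(q[1],q[0])).round() for q in Q])
# plate edges
P=onplane(c,np.array([[130+563/4,170+262/4],[130+770/4,170+270/4],[130+780/4,170],[130+577/4,170]]),10)
print(P.round(1))
S=onplane(c,np.array([[130+608/4,170+135/4],[130+735/4,170+185/4],[130+670/4,170+158/4]]),10);print(S.round(1),np.degrees(np.arctan2(S[0,1]-S[1,1],S[0,0]-S[1,0])))
```

```text
[[-0.001  0.422  0.907]
 [-0.001  0.907 -0.422]
 [-1.    -0.001  0.   ]] [284.70914228 611.51511926 221.9292697 ]
cup 317 [508.3 333.3] ang far [np.float64(-23.0), np.float64(-26.0), np.float64(-21.0), np.float64(-24.0), np.float64(-28.0), np.float64(-26.0), np.float64(-30.0), np.float64(170.0), np.float64(174.0), np.float64(171.0), np.float64(175.0), np.float64(171.0), np.float64(175.0), np.float64(172.0), np.float64(176.0), np.float64(173.0)]
pot 304 [ 499.2 -346.7] ang far []
[[521.3 130.   10. ]
 [516.5   2.5  10. ]
 [687.3  -4.3  10. ]
 [686.9 122.8  10. ]]
[[601.  102.8  10. ]
 [569.7  24.   10. ]
 [586.6  64.3  10. ]] 68.3243379965325
```

Emit:
move_arm(plan=[[0.005,-0.015,0.03,-0.01,87],[0.018,-0.05,0.1,-0.03,87],[0.035,-0.1,0.19,-0.05,87],[0.05,-0.15,0.28,-0.08,87],[0.068,-0.2,0.38,-0.1,87],[0.085,-0.25,0.47,-0.12,87],[0.1,-0.29,0.55,-0.14,87],[0.11,-0.315,0.61,-0.156,87],[0.114,-0.328,0.639,-0.156,87],[0.114,-0.328,0.639,-0.156,87],[0.114,-0.328,0.639,-0.156,87]], squeeze=20)

```text
time_s: 1.25
eef_pos: [504.2, 328.9, 165.2]
tcp_rot: [0.245, 1.558, -0.246]
force: [-0.5, 0.8, -0.2]
width: 0.991
```

Run:
```python
from h import *
st=bot.observe(); print(st["time_s"],st["eef_pos"],np.abs(st["qvel"]).max(),R.from_rotvec(st["tcp_rot"]).as_matrix().round(3))
im,d=bot.grab_frame("wrist"); np.savez("w1.npz",im=im,d=d,rot=st["tcp_rot"],pos=st["eef_pos"]);cv2.imwrite("pics/w1.png",im[:,:,::-1])
```

```text
1.25 [504.24792807 328.94981442 165.22045083] 0.028435688410837996 [[-0.001  0.307  0.952]
 [-0.     0.952 -0.307]
 [-1.    -0.001 -0.001]]
```

View pics/w1.png

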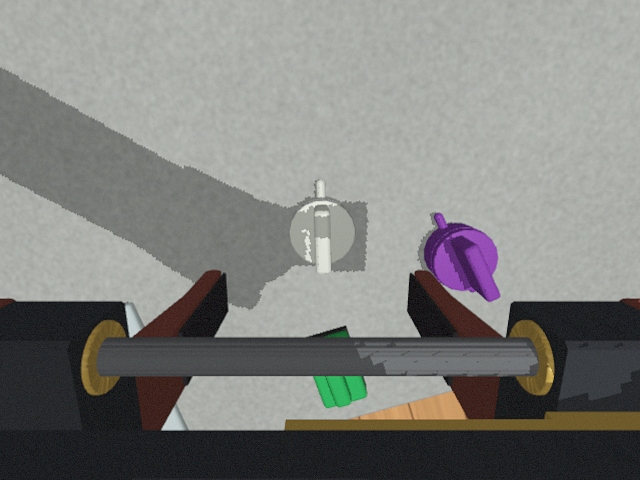

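Run:
```python
from h import *
f=np.load("w1.npz");im=f["im"];c=cam("wrist",{"tcp_rot":f["rot"],"eef_pos":f["pos"]})
a=cv2.resize(im[170:290,260:380,::-1],(600,600),interpolation=cv2.INTER_NEAREST);cv2.imwrite("pics/w1z.png",a)
t=f["pos"]; print(proj(c,[[t[0],t[1],66],[t[0],t[1],32],[t[0],t[1],8]]))
d=f["d"]
for uv in [(322,215),(322,250),(322,265),(300,235),(345,235),(320,186),(280,160)]:
    o,r=ray(c,uv); print(uv,(o+r[0]*d[uv[1],uv[0]]).round(1))
```

```text
[[316.91778711 241.34082579]
 [317.01593919 231.23640297]
 [317.07330539 225.33074711]]
(322, 215) [486.4 338.7  66. ]
(322, 250) [511.6 330.6  66.8]
(322, 265) [523.2 326.9  65.8]
(300, 235) [502.8 314.4  32.8]
(345, 235) [514.4 350.4  32.9]
(320, 186) [471.  342.4  11.9]
(280, 160) [4.394e+02 3.154e+02 3.000e-01]
```

View pics/w1z.png

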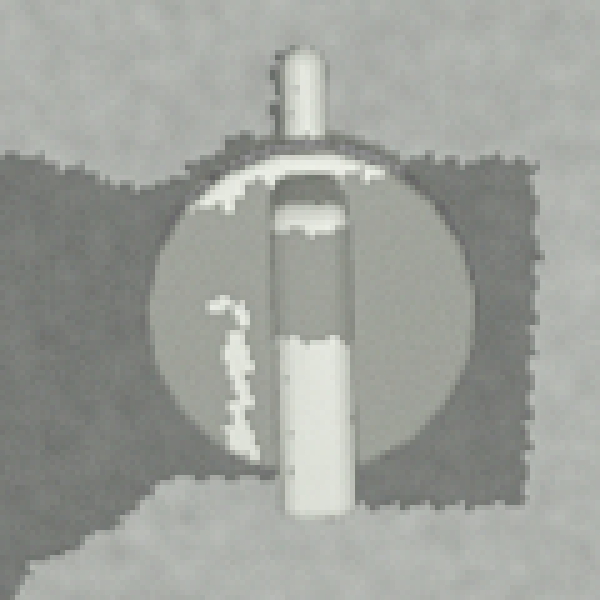

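Run:
```python
from h import *
f=np.load("w1.npz");im=f["im"];c=cam("wrist",{"tcp_rot":f["rot"],"eef_pos":f["pos"]})
U=lambda x,y:(260+x/5,170+y/5)
Rm=R.from_rotvec(f["rot"]).as_matrix()
b=onplane(c,U(311.5,311),32)[0]; print("body",b)
h1=onplane(c,U(318,513),66)[0];h2=onplane(c,U(310,200),66)[0];p=onplane(c,U(304,50),10)[0]
print(h1,h2,"len",np.linalg.norm(h1-h2),"ang",np.degrees(np.arctan2(*(h1-h2)[1::-1])),"mid",(h1+h2)/2)
print("pin",p,np.linalg.norm(p-b),np.degrees(np.arctan2(*(b-p)[1::-1])))
for q in (b,(h1+h2)/2): print("tool shift",Rm.T@(q-f["pos"]))
print("z yaw",np.degrees(np.arctan2(Rm[1,2],Rm[0,2])))
```

```text
body [506.40748755 332.92247807  32.        ]
[529.35383323 326.19024753  66.        ] [482.82037104 339.81660753  66.        ] len 48.48753230940028 ang -16.32157563662814 mid [506.08710213 333.00342753  66.        ]
pin [466.45016551 344.62394     10.        ] 47.09046396092514 -16.32261670050357
tool shift [133.21613961   4.54656113   0.96083449]
tool shift [99.21649599  4.4989699   0.59866241]
z yaw -17.90230032366673
```

Emit:
move_arm(plan=[[0.02,0.003,0.001,-0.01,87],[0.06,0.007,0.002,-0.02,87],[0.12,0.009,0.002,-0.035,87],[0.18,0.009,0.002,-0.035,87],[0.225,0.009,0.002,-0.035,87],[0.25,0.009,0.002,-0.035,87],[0.256,0.009,0.002,-0.035,87],[0.256,0.009,0.002,-0.035,87],[0.256,0.009,0.002,-0.035,60],[0.256,0.009,0.002,-0.035,30],[0.256,0.009,0.002,-0.035,0],[0.256,0.009,0.002,-0.035,0]], squeeze=30)

```text
time_s: 2.5
eef_pos: [506.2, 334.0, 37.9]
tcp_rot: [0.223, 1.56, -0.222]
force: [0.1, -0.6, 0.3]
width: 0.659
```

Emit:
move_arm(plan=[[0,0,0,0,0],[0,0,0,0,0],[0,0,0,0,0]])

```text
time_s: 2.8
eef_pos: [506.2, 334.0, 37.9]
tcp_rot: [0.223, 1.56, -0.222]
force: [-0.5, -1.6, 0.1]
width: 0.39
```

Emit:
move_arm(plan=[[0,0,0,0,0],[0,0,0,0,0],[0,0,0,0,0],[0,0,0,0,0],[0,0,0,0,0]])

```text
time_s: 3.3
eef_pos: [506.2, 333.9, 37.8]
tcp_rot: [0.223, 1.56, -0.222]
force: [0.2, 0.4, -0.3]
width: 0.134
```

Emit:
move_arm(plan=[[-0.03,0,0,0,0],[-0.1,0,0,0,0],[-0.19,0,0,0,0],[-0.25,-0.03,0.01,0.06,0],[-0.284,-0.1,0.04,0.17,0],[-0.284,-0.18,0.08,0.3,0],[-0.284,-0.27,0.12,0.45,0],[-0.284,-0.36,0.16,0.6,0],[-0.284,-0.45,0.21,0.75,0],[-0.284,-0.53,0.25,0.88,0],[-0.284,-0.59,0.28,0.97,0],[-0.284,-0.61,0.29,1.0,0]])

```text
time_s: 4.5
eef_pos: [560.5, -4.2, 181.0]
tcp_rot: [0.838, 1.402, -0.838]
force: [-0.0, 0.2, -0.9]
width: 0.137
```

Emit:
move_arm(plan=[[0,0,0,0.1,0],[0,0,0,0.28,0],[0,0,0,0.46,0],[0,0,0,0.64,0],[0,0,0,0.82,0],[0,0,0,0.95,0],[0,0,0,1,0],[0,0,0,1,0],[0,0,0,1,0]])

```text
time_s: 5.4
eef_pos: [560.5, -3.3, 181.4]
tcp_rot: [1.419, 1.058, -1.417]
force: [0.5, 0.7, -1.1]
width: 0.135
```

Run:
```python
from h import *
st=bot.observe(); print(st["time_s"],st["eef_pos"],st["joint_positions"].round(2),np.abs(st["qvel"]).max(),R.from_rotvec(st["tcp_rot"]).as_matrix().round(3))
im,d=bot.grab_frame("wrist"); np.savez("w2.npz",im=im,d=d,rot=st["tcp_rot"],pos=st["eef_pos"]);cv2.imwrite("pics/w2.png",im[:,:,::-1])
```

```text
5.4 [560.54891027  -3.25451128 181.35172765] [-0.52  0.36  0.52  1.9  -0.22  0.93 -0.18] 0.005167381860116706 [[ 0.001  0.959 -0.285]
 [ 0.    -0.285 -0.959]
 [-1.     0.001 -0.   ]]
```

View pics/w2.png

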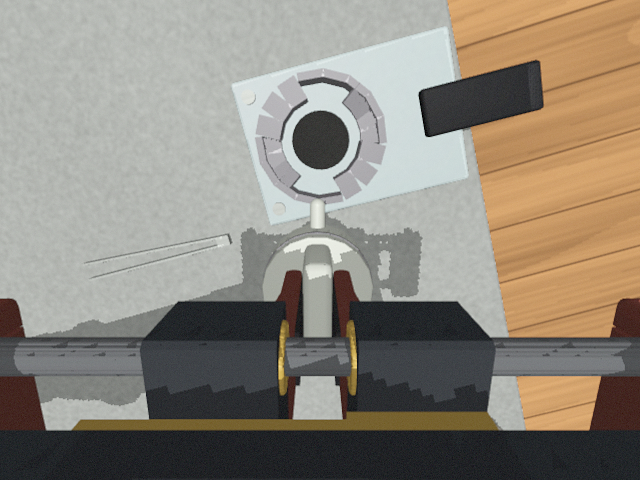

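Run:
```python
from h import *
f=np.load("w2.npz");im=f["im"];c=cam("wrist",{"tcp_rot":f["rot"],"eef_pos":f["pos"]})
cv2.imwrite("pics/w2z.png",cv2.resize(im[60:220,240:400,::-1],(600,600),interpolation=cv2.INTER_CUBIC))
m=((im.max(2)<75)).astype(np.uint8); m[220:]=0; m[:,:270]=0;m[:,370:]=0
n,l,s,ce=cv2.connectedComponentsWithStats(m); k=l[140,320]; print(s[k],ce[k])
cs,_=cv2.findContours((l==k).astype(np.uint8),0,1); e=cv2.fitEllipse(cs[0]); print(e)
d=f["d"]; print("seat z",[ (lambda o,r:(o+r[0]*d[v,u]).round(1))(*ray(c,(u,v))) for u,v in [(320,140),(310,140),(370,120),(270,140),(410,160)]])
for z in (16,18): print(z,onplane(c,e[0],z)[0])
```

```text
[ 293  111   56   58 2534] [320.16574586 139.51460142]
((320.16619873046875, 139.52175903320312), (54.85997772216797, 56.98407745361328), 1.1962103843688965)
seat z [array([583.5,  67.2,  17.7]), array([575.1,  69.7,  18.1]), array([626.9,  70.4,  33.6]), array([543.5,  78.8,  33.6]), array([656.4,  27.5,  11. ])]
16 [583.74332581  67.61019997  16.        ]
18 [583.71535288  67.57551076  18.        ]
```

View pics/w2z.png

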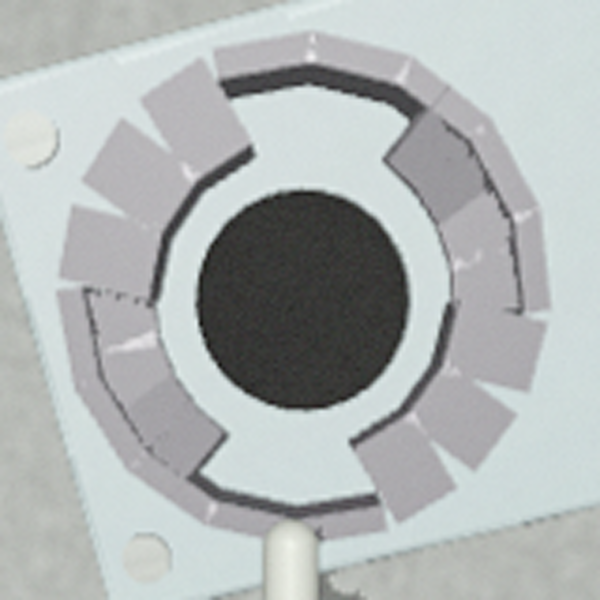

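Run:
```python
from h import *
f=np.load("w2.npz");im=f["im"];c=cam("wrist",{"tcp_rot":f["rot"],"eef_pos":f["pos"]})
U=lambda x,y:(240+x/3.75,60+y/3.75)
C=np.array([583.7,67.6])
for n,p,z in [("UL in",(250,152),38),("UL out",(215,75),38),("UR in",(388,157),34),("UR out",(425,107),34),("LR in",(352,442),38),("LR out",(388,515),38),("LL in",(225,437),34),("LL out",(192,473),34)]:
    q=onplane(c,U(*p),z)[0][:2]-C; print(n,np.hypot(*q).round(1),np.degrees(np.arctan2(q[1],q[0])).round(1))
# outer ring corners vertices top z=38
pts=[(60,288),(72,205),(310,32),(405,55),(548,315),(528,392),(515,413),(398,523)]
Q=onplane(c,[U(*p) for p in pts],38)[:,:2]; print(np.hypot(*(Q-C).T).round(1))
A=np.c_[2*Q,np.ones(len(Q))];s=np.linalg.lstsq(A,(Q**2).sum(1),rcond=None)[0];print(s[:2],np.sqrt(s[2]+s[:2]@s[:2]))
# plate edges
E=onplane(c,[U(0,75),U(250,5)],10);print(np.degrees(np.arctan2(*(E[1]-E[0])[1::-1])))
# held cup: handle / pin tip
t=f["pos"];Rm=R.from_rotvec(f["rot"]).as_matrix();print("z yaw",np.degrees(np.arctan2(Rm[1,2],Rm[0,2])))
p=onplane(c,(317.7,200),t[2]-37.8+10)[0];print("pin tip tool",Rm.T@(p-t))
```

```text
UL in 31.5 93.8
UL out 48.2 95.6
UR in 34.4 40.6
UR out 47.1 39.4
LR in 33.4 -86.6
LR out 51.7 -84.1
LL in 35.1 -135.9
LL out 46.0 -139.2
[52.5 52.7 53.  53.1 54.1 54.3 53.8 54.3]
[584.18287846  66.95375412] 53.34199671023389
-2.2164266636298198
z yaw -106.53290628350773
pin tip tool [ 27.81449406  -0.40201961 -40.81424547]
```

Emit:
move_arm(plan=[[0,0.001,-0.02,0.02,0],[0,0.003,-0.06,0.06,0],[0.01,0.004,-0.1,0.1,0],[0.04,0.005,-0.135,0.127,0],[0.08,0.005,-0.149,0.127,0],[0.12,0.005,-0.149,0.127,0],[0.15,0.005,-0.149,0.127,0],[0.162,0.005,-0.149,0.127,0],[0.162,0.005,-0.149,0.127,0],[0.162,0.005,-0.149,0.127,0]])

```text
time_s: 6.45
eef_pos: [584.8, 67.0, 101.0]
tcp_rot: [1.491, 0.998, -1.488]
force: [0.3, -0.4, -0.7]
width: 0.138
```

Run:
```python
from h import *
st=bot.observe(); print(st["time_s"],st["eef_pos"],R.from_rotvec(st["tcp_rot"]).as_matrix().round(3))
im,d=bot.grab_frame("wrist"); np.savez("w3.npz",im=im,d=d,rot=st["tcp_rot"],pos=st["eef_pos"])
im2,_=bot.grab_frame("side")
cv2.imwrite("pics/w3.png",np.hstack([cv2.resize(im[180:400,200:440,::-1],(440,400)),cv2.resize(im2[190:280,300:380,::-1],(356,400),interpolation=cv2.INTER_CUBIC)]))
```

```text
6.45 [584.83982465  66.9717085  100.97294161] [[ 0.002  0.925 -0.38 ]
 [ 0.    -0.38  -0.925]
 [-1.     0.002 -0.001]]
```

View pics/w3.png

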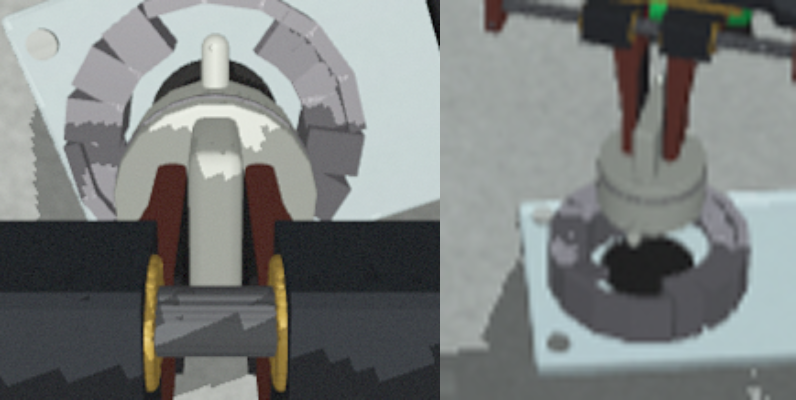

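Emit:
move_arm(plan=[[0.01,-0.001,0,0,0],[0.025,-0.001,0,0,0],[0.04,-0.001,0,0,0],[0.055,-0.001,0,0,0],[0.068,-0.001,0,0,0],[0.078,-0.001,0,0,0],[0.085,-0.001,0,0,0],[0.088,-0.001,0,0,0],[0.088,-0.001,0,0,0],[0.088,-0.001,0,0,0]])

```text
time_s: 7.55
eef_pos: [584.9, 67.2, 57.5]
tcp_rot: [1.492, 0.998, -1.487]
force: [0.0, -0.4, -1.3]
width: 0.135
```

Run:
```python
from h import *
st=bot.observe(); print(st["time_s"],st["eef_pos"],st["force"],st["ft_torque"])
im,d=bot.grab_frame("wrist")
im2,_=bot.grab_frame("side")
cv2.imwrite("pics/w4.png",np.hstack([cv2.resize(im[180:400,200:440,::-1],(440,400)),cv2.resize(im2[190:280,300:380,::-1],(356,400),interpolation=cv2.INTER_CUBIC)]))
```

```text
7.55 [584.88404002  67.24017449  57.49210698] [ 0.02132796 -0.37128911 -1.3494223 ] [-0.01446747  0.12272874 -0.03029155]
```

View pics/w4.png

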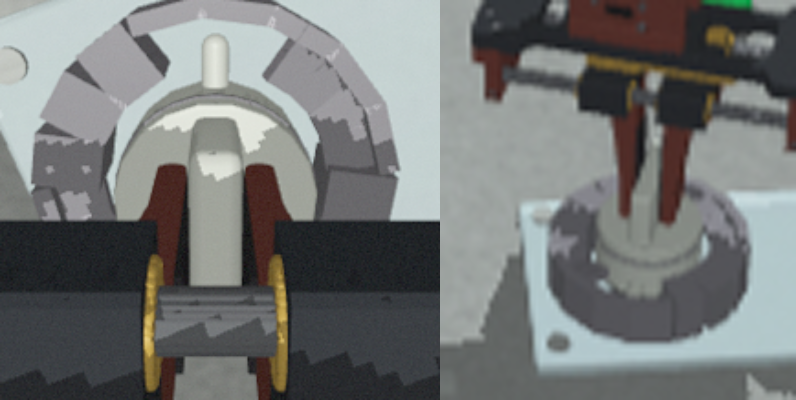

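Emit:
move_arm(plan=[[0.002,-0.001,0,0,0],[0.004,-0.001,0,0,0],[0.004,-0.001,0,0,0],[0.004,-0.001,0,0,0]])

```text
time_s: 8.05
eef_pos: [584.5, 67.6, 55.7]
tcp_rot: [1.492, 0.998, -1.487]
force: [0.3, 0.5, 1.2]
width: 0.134
```

Emit:
move_arm(plan=[[0.001,0,0,0,0],[0.002,0,0,0,0],[0.002,0,0,0,0],[0.002,0,0,0,0]])

```text
time_s: 8.45
eef_pos: [584.5, 67.6, 54.7]
tcp_rot: [1.493, 0.998, -1.487]
force: [-0.8, -0.1, 0.1]
width: 0.136
```

Emit:
move_arm(plan=[[0,0,0,0.08,0],[0,0,0,0.17,0],[0,0,0,0.26,0],[0,0,0,0.35,0],[0,0,0,0.44,0],[0,0,0,0.53,0],[0.001,0,0,0.62,0],[0.001,0,0,0.71,0],[0.002,0,0,0.8,0],[0.002,0,0,0.89,0],[0.003,0,0,0.95,0],[0.003,0,0,0.95,0]])

```text
time_s: 9.65
eef_pos: [584.9, 67.2, 53.3]
tcp_rot: [1.985, 0.437, -1.976]
force: [-0.5, -0.6, 2.2]
width: 0.135
```

Run:
```python
from h import *
st=bot.observe(); Rm=R.from_rotvec(st["tcp_rot"]).as_matrix()
print(st["time_s"],st["eef_pos"],st["force"],st["ft_torque"],st["joint_positions"].round(2),"zyaw",np.degrees(np.arctan2(Rm[1,2],Rm[0,2])))
im,d=bot.grab_frame("wrist")
cv2.imwrite("pics/w5.png",im[:,:,::-1])
```

```text
9.65 [584.87560687  67.22970718  53.33249455] [-0.51402574 -0.64608999  2.20546218] [-0.25757285  0.14053262  0.01144159] [-0.68  0.63  0.63  1.93 -0.54  0.74 -0.88] zyaw -155.08116104211416
```

View pics/w5.png

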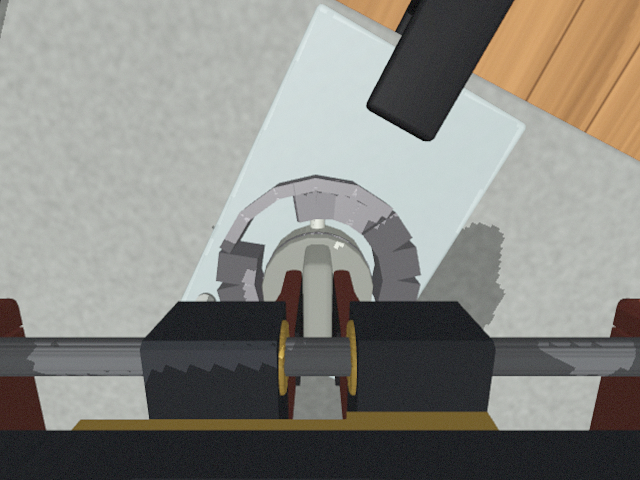

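Emit:
move_arm(plan=[[0.001,0,0,0.07,0],[0.001,0,0,0.15,0],[0.001,0,0,0.23,0],[0.002,0,0,0.31,0],[0.002,0,0,0.39,0],[0.002,0,0,0.47,0],[0.002,0,0,0.55,0],[0.002,0,0,0.63,0],[0.002,0,0,0.68,0],[0.002,0,0,0.68,0]])

```text
time_s: 10.7
eef_pos: [585.2, 67.1, 52.5]
tcp_rot: [-2.177, 0.105, 2.167]
force: [-0.1, -1.4, 1.4]
width: 0.133
```

Run:
```python
from h import *
st=bot.observe(); Rm=R.from_rotvec(st["tcp_rot"]).as_matrix()
print(st["time_s"],st["eef_pos"],st["force"],st["ft_torque"],st["joint_positions"].round(2),"zyaw",np.degrees(np.arctan2(Rm[1,2],Rm[0,2])))
```

```text
10.7 [585.15659881  67.08617759  52.51133335] [-0.07055075 -1.37488703  1.44291131] [-0.20574479  0.17332426  0.01890043] [-0.77  0.68  0.76  1.94 -0.66  0.79 -1.3 ] zyaw 174.44388735947317
```

Emit:
move_arm(plan=[[0,0,0,0.03,0],[0,0,0,0.05,0],[0,0,0,0.06,0],[0,0,0,0.06,0]])

```text
time_s: 11.1
eef_pos: [585.2, 66.9, 52.5]
tcp_rot: [-2.152, 0.155, 2.141]
force: [0.0, -1.0, 2.7]
width: 0.131
```

Run:
```python
from h import *
st=bot.observe(); Rm=R.from_rotvec(st["tcp_rot"]).as_matrix()
print(st["time_s"],st["eef_pos"],st["force"],st["ft_torque"],"zyaw",np.degrees(np.arctan2(Rm[1,2],Rm[0,2])))
im,d=bot.grab_frame("wrist")
cv2.imwrite("pics/w6.png",im[:,:,::-1])
```

```text
11.1 [585.24412332  66.93635035  52.54773284] [ 0.01152936 -0.96355932  2.67185464] [-0.38946386  0.17016469  0.04387877] zyaw 171.7408396519858
```

View pics/w6.png

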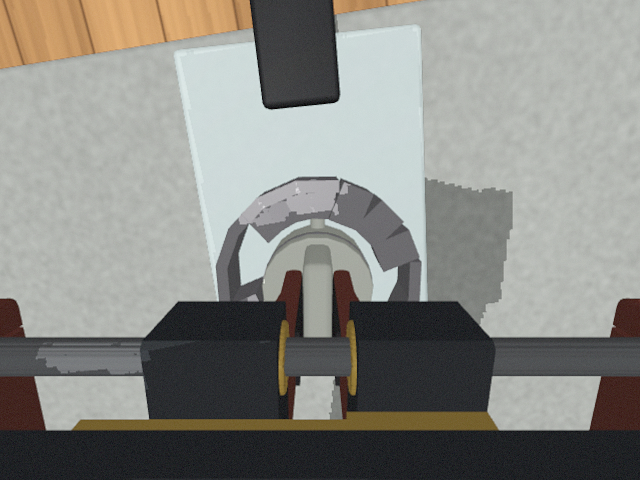

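Emit:
move_arm(plan=[[0,0,0,0,20],[0,0,0,0,40],[0,0,0,0,40],[0,0,0,0,40],[0,0,0,0,40],[0,0,0,0,40]])

```text
time_s: 11.75
eef_pos: [585.2, 67.0, 52.5]
tcp_rot: [-2.152, 0.155, 2.142]
force: [-0.4, -0.5, -1.1]
width: 0.455
```

Emit:
move_arm(plan=[[-0.01,0,0,0,40],[-0.04,0,0,0,40],[-0.08,0,0,0,40],[-0.12,0,0,0,40],[-0.17,0,0,0,40],[-0.2,0,0,0,40],[-0.22,0,0,0,40],[-0.22,0,0,0,40],[-0.22,0,0,0,40]])

```text
time_s: 12.65
eef_pos: [584.3, 67.3, 162.1]
tcp_rot: [-2.151, 0.154, 2.142]
force: [0.2, 0.1, 0.1]
width: 0.456
```

Run:
```python
from h import *
st=bot.observe(); Rm=R.from_rotvec(st["tcp_rot"]).as_matrix()
print(st["time_s"],st["eef_pos"],st["force"],st["width"],"zyaw",np.degrees(np.arctan2(Rm[1,2],Rm[0,2])))
im,d=bot.grab_frame("wrist"); np.savez("w7.npz",im=im,d=d,rot=st["tcp_rot"],pos=st["eef_pos"])
cv2.imwrite("pics/w7.png",im[:,:,::-1])
```

```text
12.65 [584.29109889  67.29803972 162.09680774] [0.23585582 0.11564423 0.05906209] 0.45565766812529973 zyaw 171.7754706213746
```

View pics/w7.png

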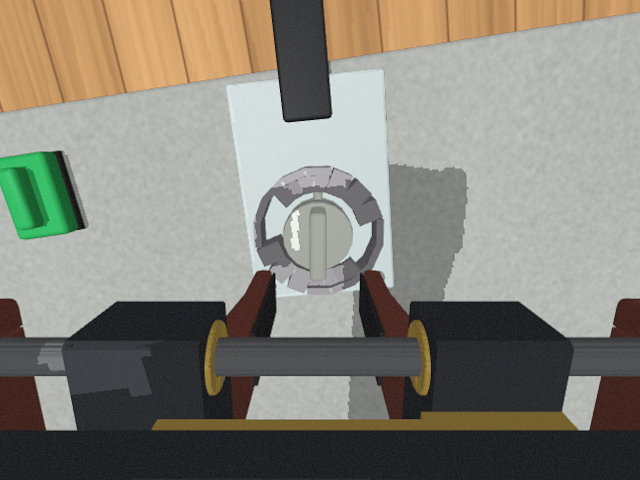

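Run:
```python
from h import *
f=np.load("w7.npz");im=f["im"];d=f["d"];c=cam("wrist",{"tcp_rot":f["rot"],"eef_pos":f["pos"]})
def pz(u,v): o,r=ray(c,(u,v)); return o+r[0]*d[v,u]
print("handle z",np.median([pz(u,v)[2] for u in range(315,321) for v in range(225,270)]),"body",np.median([pz(u,v)[2] for u in range(335,345) for v in range(225,250)]),"plate",np.median([pz(u,v)[2] for u in range(340,370) for v in range(100,140)]))
b=np.median([pz(u,v)[2] for u in range(288,298) for v in range(230,250)]);print("body left",b)
cv2.imwrite("pics/w7z.png",cv2.resize(im[160:300,250:390,::-1],(600,600),interpolation=cv2.INTER_CUBIC))
print(onplane(c,[(231,88),(383,71)],10), np.degrees(np.arctan2(*(onplane(c,[(383,71)],10)-onplane(c,[(231,88)],10))[0][1::-1])))
```

```text
handle z 81.80000784595816 body 47.82017069031136 plate 10.636415886935481
body left 47.753522282257336
[[707.55099865 120.82768577  10.        ]
 [702.45862699  -2.84958352  10.        ]] -92.35780339915308
```

View pics/w7z.png

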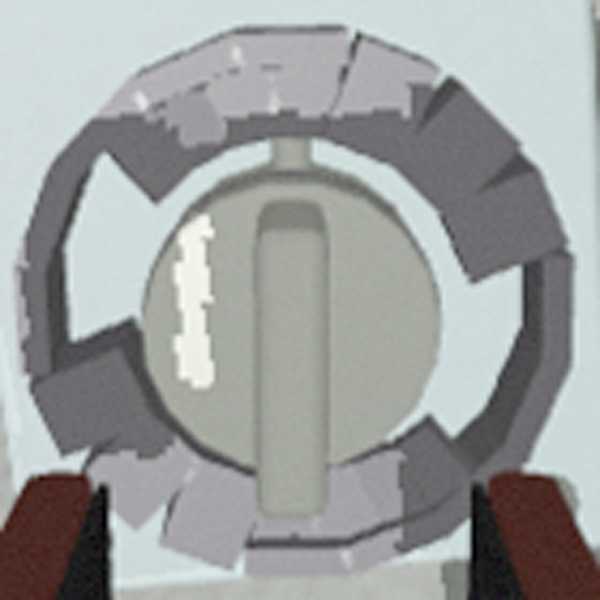

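Run:
```python
from h import *
f=np.load("w7.npz");c=cam("wrist",{"tcp_rot":f["rot"],"eef_pos":f["pos"]})
print(onplane(c,(318.1,234.7),47)[0])
print(bot.close_job())
```

```text
[584.63185338  67.12553519  47.        ]
the job is handed in; nothing more can be done
None
```

I locked the pinned cup into the collar, released it and handed the job in at about 12.7 s. I lowered it through the slots, twisted it clockwise about 76° to the expected stop angle, then opened the gripper and lifted it about 110 mm clear.

| Last check (wrist camera) | Measured | Limit |
|---|---|---|
| Cup centre from collar axis | about 1 mm | 8 mm |
| Grip point above collar origin | about 59.2 mm (two depth readings agree) | 52–60.5 mm |
| Handle from locked direction | about 6° | 12° |
| Tilt | none visible (the body's top is the same height on both sides) | 7° (0.12 rad) |

- **Stop contact:** I took the stop as reached because the handle angle matched it. The vertical torque rose only slightly, so I had no clear torque signal. The measured 6° is about 1° past the nominal 5°, which is within measurement error.
- **Collar centre:** two estimates differed by about 0.8 mm, so I used a point between them.
- **Other objects:** I never moved near the pot without pins or touched the purple look-alike. I did not photograph either again at the end.

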